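# Reverse the row: fresh casts to the drying rack

### The arm

A 7-joint arm with a two-finger parallel gripper is mounted at the origin on the work surface. World frame = base frame: x ahead of the robot, y to its left, z up, the work surface at z = 0. Lengths are in m, angles in rad, forces in N, time in s.
With the tool pointing down it reaches from about 0.4 to 0.75 m from the base axis. Payload 19.5 kg.
Tool frame: the origin (TCP) lies on the mounting face of the last link; the fingertips stand 173 mm ahead of it and the grasp point (between the pads) lies 155 mm ahead of it (robot.tip_extent is the distance from the TCP to the fingertips, in m); z points along the fingers, y is the line along which they close (so a half turn about z gives the same grasp; the last joint's range is limited). The gripper opens to 85 mm and grips with 20 to 120 N. Pads are 22 mm wide; open, the fingers measure 114 mm over their backs; the gripper's body (76 mm by 85 mm) begins 54 mm behind the grasp point. The pads swing forward as they close: fully open they stand 13 mm farther back than shut.
Start: joints at [1.204, 0.707, -0.028, 1.485, 0.022, 0.951, -0.075], TCP at [0.183, -0.545, 0.405] pointing down, gripper open.
Joint ranges: [-2.71, 2.71], [-0.32, 2.16], [-1.57, 1.52], [0, 2.45], [-1.46, 4.6], [0, 2.02], [-2.83, 2.83]. Speed limits (rad/s): [1.89, 1.89, 2.57, 2.57, 3.01, 3.01, 3.01].

### API

Orientations are given as [roll, pitch, yaw] about the fixed x, y, z axes, in that order (R = Rz(yaw) Ry(pitch) Rx(roll)).
In Python, from bench import robot gives the robot as it stands. The module is installed in compiled form; this text tells all that it offers.
- The arm moves only by the shell command python3 -m jog 'ROWS' [FORCE]. ROWS is JSON, a list of rows, each a list of 7 numbers: the shift along the tool's x, y, z in cm, then the turn, a rotation vector about the tool's x, y, z in degrees, then the closure in counts, from 0 (fully open) to 255 (shut). A call has 1 to 8 rows; each row is the pose to reach, as a shift and turn from the pose commanded when the call began, along the tool's axes at that moment; what a row does not reach only later rows make up. A row lasts 1/8 s, in which the tool goes at most 62.5 mm and 10.7 degrees, less where a joint would pass 70% of its speed; a pose out of reach is approached as far as the arm can. A call with a gripper value outside its range is refused whole. The fingers move at their own pace and stop on an object; FORCE is the grip in N (left out, the last holds). Time passes only in rows, so rows that repeat a pose let the fingers close. It gives the time, the measured TCP pose, the force, the opening and the grip force at its end, in the units of the state.
- robot.get_obs(): the state, without advancing time (a new reading comes with each control period).
- robot.camera(name): name is "scene" or "top"; returns a dict with "pixels" (420x560x3 uint8, blue, green, red), "z_map" (420x560 float32, m along the optical axis (not along the pixel's ray), 0 where there is no reading), "intrinsics" (3x3 intrinsics, pixels), "k1" (the pictures are not rectified: a ray, as slopes to the right and down, at radius r is drawn at 1 + k1 r^2 times it, then the intrinsics apply), "xyz" and "orientation" of the camera in the world. Camera axes: x right, y down, z forward; pixel columns grow to the right and rows downward; lengths in m; the calibration is good to about 2 mm. A picture is of the moment at which its call begins.
- robot.finish_job(): hands the job in; it is judged then, once.
The state is a dict: "t": time; "qpos": joint angles; "joint_velocities": joint speeds; "joint_torque": joint torques, N m; "position": TCP position; "tcp_rot": TCP orientation; "wrist_force": force on the tool from outside, world axes, zero at the start; "torque": the same for the moment, N m; "opening": finger opening in m; "finger_force": force on a finger pad.
Only numpy, scipy, OpenCV 4.12 (cv2) and the standard library are available. Lean on these libraries where they do the work, as an engineer would, in place of code of your own. Each camera call takes 0.05 s, during which the arm holds its last target. There are 200 camera calls.

### The job

Move the four plaster casts from the slabs on the wooden pouring board to the empty aluminium drying rack, one to a bay and in reverse order: the cast at the left end of the board goes into the right end bay, and so on through to the one at the right end, which goes into the left end bay (left and right as the robot sees them). Stand each cast upright on the rack's floor in the middle of its bay. Fresh plaster chips, so lower each cast gently instead of dropping it, and do not topple one or knock one against another.

Things in the scene. Friction and masses are not known exactly. Their poses are not given: they have to be found in the camera images.
- cast_full: Full-arch dental cast: the largest, a square-edged plaster base 50 mm (x) by 58 mm (y) by 28 mm high with a horseshoe of 11 small teeth on top, 36 mm high in all, about 130 g. Same buff plaster as the others. Origin: centre of its underside; x across the row, y along it, z up. Starts within 6 mm of its slab's middle, turned up to 7 degrees.
- cast_quadrant: Quadrant dental cast: narrow plaster base 50 mm (x) by 32 mm (y) by 28 mm high with one straight line of 5 teeth along x on top, 36 mm high in all, about 75 g. Same buff plaster as the others. Origin: centre of its underside; x across the row, y along it, z up. Starts within 6 mm of its slab's middle, turned up to 7 degrees.
- cast_round: Toothless cast: round plaster disc 52 mm in diameter, 28 mm high, with a smooth horseshoe ridge on top, 34 mm high in all, about 100 g. Same buff plaster as the others. Origin: centre of its underside; x across the row, y along it, z up. Starts within 6 mm of its slab's middle, turned up to 7 degrees.
- cast_die: Single-tooth die: small square plaster base 36 by 36 mm, 28 mm high, with one tall tapered stump in the middle of the top, 48 mm high in all, about 65 g. Same buff plaster as the others. Origin: centre of its underside; x across the row, y along it, z up. Starts within 6 mm of its slab's middle, turned up to 7 degrees.
- slab_full: Flat dark rubber slab 70 mm (x) by 68 mm (y) by 5 mm, fixed on the pouring board, on which the full-arch cast stands at the start; it stays there and so marks that cast's starting place in the row. The four slabs look alike. Origin: centre of its underside, 12 mm above the work surface; casts stand 17 mm above the work surface.
- slab_quadrant: Flat dark rubber slab 70 mm (x) by 68 mm (y) by 5 mm, fixed on the pouring board, on which the quadrant cast stands at the start; it stays there and so marks that cast's starting place in the row. The four slabs look alike. Origin: centre of its underside, 12 mm above the work surface; casts stand 17 mm above the work surface.
- slab_round: Flat dark rubber slab 70 mm (x) by 68 mm (y) by 5 mm, fixed on the pouring board, on which the round toothless cast stands at the start; it stays there and so marks that cast's starting place in the row. The four slabs look alike. Origin: centre of its underside, 12 mm above the work surface; casts stand 17 mm above the work surface.
- slab_die: Flat dark rubber slab 70 mm (x) by 68 mm (y) by 5 mm, fixed on the pouring board, on which the single-tooth die stands at the start; it stays there and so marks that cast's starting place in the row. The four slabs look alike. Origin: centre of its underside, 12 mm above the work surface; casts stand 17 mm above the work surface.
- pouring_board: Fixed wooden board 80 (x) by 308 (y) mm, top 12 mm above the bench, with four slabs at y = -114, -38, 38, 114 mm. Origin: centre of underside; y axis along the row to the robot's left (within 6 degrees). It is the nearer or the farther of two rows 145 to 185 mm apart. A spatula 14 mm high lies between the rows; taller clutter stands past the ends and behind.
- drying_rack: Fixed aluminium rack 80 (x) by 308 (y) mm, floor 12 mm above the bench; ribs along x (4 mm thick, 8 mm high) make four bays 72 mm wide, open front and back, centred at x = 0, y = -114, -38, 38, 114 mm. Origin: centre of underside; y along the row to the robot's left (within 6 degrees). Casts stand close side by side: grip them across the row (along x).
Mind the look-alikes: they are no part of the job. What is shaped like the cast_full but yellow is not meant. What is shaped like the cast_quadrant but orange is not meant.

How it is judged:
At the end, for the whole second after the job is handed in: Each cast is released, at rest and upright (under 0.1 rad) on the drying rack floor (within 4 mm in height), within 12 mm along the row and 15 mm across it of the centre of the bay mirroring its starting place: leftmost to rightmost, and so on (x of cast_full in the frame of drying_rack between -0.015 and 0.015 m and z of cast_full in the frame of drying_rack between 0.008 and 0.016 m and ((y of slab_full in the frame of pouring_board between -0.144 and -0.084 m and y of cast_full in the frame of drying_rack between 0.102 and 0.126 m) or (y of slab_full in the frame of pouring_board between -0.068 and -0.008 m and y of cast_full in the frame of drying_rack between 0.026 and 0.05 m) or (y of slab_full in the frame of pouring_board between 0.008 and 0.068 m and y of cast_full in the frame of drying_rack between -0.05 and -0.026 m) or (y of slab_full in the frame of pouring_board between 0.084 and 0.144 m and y of cast_full in the frame of drying_rack between -0.126 and -0.102 m)) and angle between each of cast_full, cast_quadrant, cast_round, cast_die's own z axis and vertical below 0.1 rad and linear speed of each of cast_full, cast_quadrant, cast_round, cast_die below 0.02 m/s and angular speed of each of cast_full, cast_quadrant, cast_round, cast_die below 0.2 rad/s and contact force between the fingers and cast_full below 0.1 N and x of cast_quadrant in the frame of drying_rack between -0.015 and 0.015 m and z of cast_quadrant in the frame of drying_rack between 0.008 and 0.016 m and ((y of slab_quadrant in the frame of pouring_board between -0.144 and -0.084 m and y of cast_quadrant in the frame of drying_rack between 0.102 and 0.126 m) or (y of slab_quadrant in the frame of pouring_board between -0.068 and -0.008 m and y of cast_quadrant in the frame of drying_rack between 0.026 and 0.05 m) or (y of slab_quadrant in the frame of pouring_board between 0.008 and 0.068 m and y of cast_quadrant in the frame of drying_rack between -0.05 and -0.026 m) or (y of slab_quadrant in the frame of pouring_board between 0.084 and 0.144 m and y of cast_quadrant in the frame of drying_rack between -0.126 and -0.102 m)) and contact force between the fingers and cast_quadrant below 0.1 N and x of cast_round in the frame of drying_rack between -0.015 and 0.015 m and z of cast_round in the frame of drying_rack between 0.008 and 0.016 m and ((y of slab_round in the frame of pouring_board between -0.144 and -0.084 m and y of cast_round in the frame of drying_rack between 0.102 and 0.126 m) or (y of slab_round in the frame of pouring_board between -0.068 and -0.008 m and y of cast_round in the frame of drying_rack between 0.026 and 0.05 m) or (y of slab_round in the frame of pouring_board between 0.008 and 0.068 m and y of cast_round in the frame of drying_rack between -0.05 and -0.026 m) or (y of slab_round in the frame of pouring_board between 0.084 and 0.144 m and y of cast_round in the frame of drying_rack between -0.126 and -0.102 m)) and contact force between the fingers and cast_round below 0.1 N and x of cast_die in the frame of drying_rack between -0.015 and 0.015 m and z of cast_die in the frame of drying_rack between 0.008 and 0.016 m and ((y of slab_die in the frame of pouring_board between -0.144 and -0.084 m and y of cast_die in the frame of drying_rack between 0.102 and 0.126 m) or (y of slab_die in the frame of pouring_board between -0.068 and -0.008 m and y of cast_die in the frame of drying_rack between 0.026 and 0.05 m) or (y of slab_die in the frame of pouring_board between 0.008 and 0.068 m and y of cast_die in the frame of drying_rack between -0.05 and -0.026 m) or (y of slab_die in the frame of pouring_board between 0.084 and 0.144 m and y of cast_die in the frame of drying_rack between -0.126 and -0.102 m)) and contact force between the fingers and cast_die below 0.1 N); the robot touches nothing.
It fails at once if a cast was toppled (tilted more than 0.6 rad) (angle between any of cast_full, cast_quadrant, cast_round, cast_die's own z axis and vertical above 0.6 rad).
It fails at once if a cast was dropped (moved faster than 0.5 m/s with no finger on it: a fall of over about 13 mm) ((linear speed of cast_full above 0.5 m/s and contact force between the fingers and cast_full below 0.05 N) or (linear speed of cast_quadrant above 0.5 m/s and contact force between the fingers and cast_quadrant below 0.05 N) or (linear speed of cast_round above 0.5 m/s and contact force between the fingers and cast_round below 0.05 N) or (linear speed of cast_die above 0.5 m/s and contact force between the fingers and cast_die below 0.05 N)).
It fails at once if two casts were knocked together with more than 3 N (contact force between cast_full and cast_quadrant above 3 N or contact force between any of cast_full, cast_quadrant and cast_round above 3 N or contact force between any of cast_full, cast_quadrant, cast_round and cast_die above 3 N).
It also fails if it takes over 90 s, if anything falls off the work surface, if the arm or the gripper's body presses on something with over 40 N, if the wrist force passes 120 N, or if a joint passes its speed limit or range.

## Working session

There is one attempt and no reset: what is moved stays moved. The work goes in short steps, Python scripts to look and compute and a shell command to move; the robot and the scene stay as the last step left them, time stands still between calls to the robot, and variables do not carry over. Pictures are saved under pics/ and viewed, at most 14 in all, crops included, and the job is handed in when it is done.

```bash
mkdir -p pics
python3 - <<'E'
from bench import robot
import cv2,numpy as np
print(robot.get_obs())
for n in("scene","top"):
    c=robot.camera(n); cv2.imwrite(f"pics/{n}0.png",c["pixels"]); np.savez(f"{n}0.npz",**c)
    print(n,c["intrinsics"],c["k1"],c["xyz"],c["orientation"])
E
```

```text
{'t': 0.0, 'qpos': array([ 1.20431362,  0.70711287, -0.02758047,  1.48497517,  0.02200113,
        0.95088752, -0.07550056]), 'joint_velocities': array([ 2.29101634e-04, -3.25487969e-04,  3.97487726e-05, -6.82288190e-04,
        1.03521144e-03, -2.02290793e-03,  3.05340698e-04]), 'joint_torque': array([-2.02799973e-03, -8.83177829e+01,  1.23400491e+00, -2.36168182e+01,
        1.69877498e-02,  6.33687028e-03, -3.83571250e-05]), 'position': array([ 0.18345574, -0.54488092,  0.40422763]), 'tcp_rot': array([-3.14051378e+00,  5.85457817e-05,  3.24754731e-01]), 'wrist_force': array([ 0.28596147, -0.19029034, -0.03239578]), 'torque': array([ 0.02158321,  0.02753549, -0.04465113]), 'finger_force': 0.0, 'opening': 0.0853319179251472}
scene [[478.78569621   0.         274.57059016]
 [  0.         478.78569621 213.68544917]
 [  0.           0.           1.        ]] -0.10537583899608306 [ 0.86111698 -0.4567433   0.50938799] [-2.26834624e+00  1.62118024e-03  6.87778788e-01]
top [[480.2484454    0.         278.98144416]
 [  0.         480.2484454  211.62686035]
 [  0.           0.           1.        ]] -0.0008002165291177638 [ 0.38102673 -0.01458959  0.74327509] [-2.96041751  0.03591516 -1.56281651]
```

View pics/scene0.png

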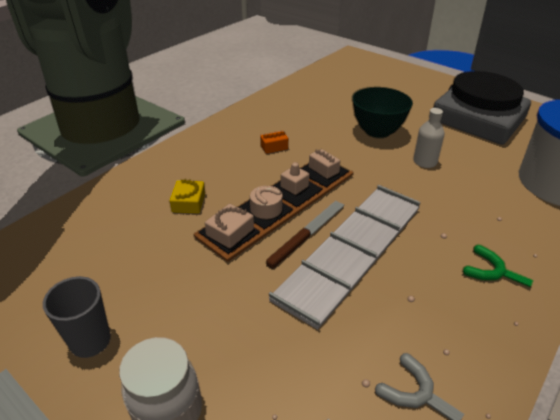

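View pics/top0.png

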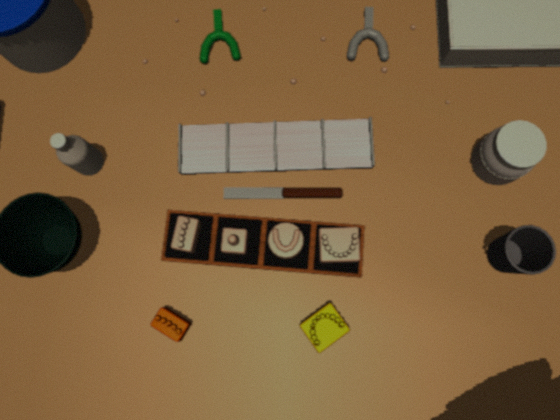

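The top view shows the board (nearer) with casts left to right: quadrant (184,233), die (233,240), round (286,240) and full (339,244). The rack is beyond it with its corners near (180,125) to (373,170). The scene view agrees. The yellow and orange look-alikes lie nearer to the robot than the board.

```bash
cat > h.py <<'E'
import numpy as np,cv2
from scipy.spatial.transform import Rotation as R
def rays(c):
    h,w=c["z_map"].shape; K=c["intrinsics"]; u,v=np.meshgrid(np.arange(w),np.arange(h))
    d=np.array([float(c["k1"]),0,0,0]) # first-order radial model
    p=cv2.undistortPoints(np.stack([u,v],-1).reshape(-1,1,2).astype(float),K,d).reshape(h,w,2)
    return np.dstack([p,np.ones((h,w))])@R.from_euler("xyz",c["orientation"]).as_matrix().T
def plane(c,z): # xyz of each pixel's ray on height z
    r=rays(c); return c["xyz"]+r*((z-c["xyz"][2])/r[...,2])[...,None]
def cloud(c): return c["xyz"]+rays(c)*c["z_map"][...,None]
def rect(P):
    (cx,cy),(a,b),t=cv2.minAreaRect(P.astype(np.float32)*1000)
    if a<b: a,b,t=b,a,t+90
    return np.round([cx,cy,a,b,(t+90)%180-90],1)   # mm, long-axis angle deg from world x
E
python3 - <<'E'
from h import *
c=dict(np.load("top0.npz")); X=cloud(c); Z=X[...,2]; px=c["pixels"]
hsv=cv2.cvtColor(px,cv2.COLOR_BGR2HSV)
bench=Z[290:,60:140]; print("bench z",np.median(bench),bench.std())
for n,(u,v) in dict(q=(184,233),die=(220,247),rd=(286,240),full=(339,244),rack=(200,150),rack2=(350,145),wood=(171,262),slab=(205,260)).items():
    print(n,hsv[v,u],X[v-1:v+2,u-1:u+2].mean((0,1)).round(4),Z[v-1:v+2,u-1:u+2].std().round(4))
cv2.imwrite("pics/crop.png",cv2.resize(px[110:285,155:385],None,fx=3.4,fy=3.4,interpolation=cv2.INTER_CUBIC))
E
```

```text
bench z 9.118942769886784e-05 0.04244235235432041
q [17 97 95] [0.4761 0.1511 0.0477] 0.0024
die [13 91 59] [0.458  0.1007 0.0262] 0.0134
rd [ 20  70 150] [0.4667 0.0009 0.0442] 0.0009
full [ 20  72 155] [ 0.4612 -0.0763  0.0437] 0.0008
rack [ 21  29 149] [0.6147 0.1397 0.0121] 0.0011
rack2 [ 28  22 151] [ 0.6222 -0.0988  0.0118] 0.001
wood [ 16 139 132] [0.4369 0.1803 0.0019] 0.0042
slab [  8 189  50] [0.4393 0.1248 0.0148] 0.0025
```

View pics/crop.png

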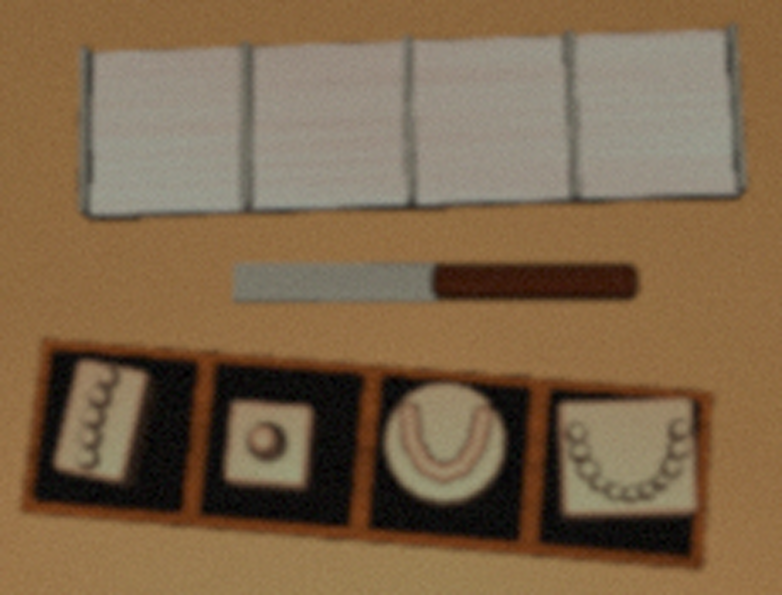

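The crop shows four empty bays, four casts on their slabs and the spatula between the rows. The depth agrees with the stated heights: tops at 44–48 mm and rack floor at 12 mm. Next I measure the rectangles.

```bash
cat > meas.py <<'E'
from h import *
def casts(c,roi,lo=.036,hi=.052,z=.045):
    Z=cloud(c)[...,2]; hsv=cv2.cvtColor(c["pixels"],cv2.COLOR_BGR2HSV)
    m=np.zeros(Z.shape,np.uint8); v0,v1,u0,u1=roi
    m[v0:v1,u0:u1]=((Z>lo)&(Z<hi))[v0:v1,u0:u1]
    m=cv2.morphologyEx(cv2.medianBlur(m,3),cv2.MORPH_CLOSE,np.ones((5,5)))
    n,l,s,_=cv2.connectedComponentsWithStats(m); P=plane(c,z)
    for i in range(1,n):
        if s[i,4]>150:
            p=P[l==i][:,:2]; print("cast",s[i,:2],"area",s[i,4],rect(p),"mean",(p.mean(0)*1000).round(1))
def rack(c,roi):
    hsv=cv2.cvtColor(c["pixels"],cv2.COLOR_BGR2HSV); m=np.zeros(hsv.shape[:2],np.uint8); v0,v1,u0,u1=roi
    m[v0:v1,u0:u1]=(hsv[...,1]<75)[v0:v1,u0:u1]
    m=cv2.morphologyEx(m,cv2.MORPH_CLOSE,np.ones((5,5))); n,l,s,_=cv2.connectedComponentsWithStats(m)
    i=1+s[1:,4].argmax(); print("rack",s[i],rect(plane(c,.012)[l==i][:,:2]))
E
python3 - <<'E'
from meas import *
c=dict(np.load("top0.npz")); casts(c,(200,285,155,375)); rack(c,(105,182,165,390))
hsv=cv2.cvtColor(c["pixels"],cv2.COLOR_BGR2HSV); m=np.zeros(hsv.shape[:2],np.uint8)
m[200:290,150:380]=((hsv[...,1]>170)|(hsv[...,2]<70))[200:290,150:380]
m=cv2.morphologyEx(m,cv2.MORPH_CLOSE,np.ones((15,15))); n,l,s,_=cv2.connectedComponentsWithStats(m);i=1+s[1:,4].argmax()
print("board",s[i],rect(plane(c,.012)[l==i][:,:2]))
E
```

```text
cast [171 216] area 737 [476.3 151.2  49.9  33.2 -11.4] mean [476.2 151.3]
cast [268 223] area 971 [4.668e+02 2.400e+00 5.000e+01 4.980e+01 1.000e-01] mean [467.1   2.5]
cast [319 227] area 1366 [461.2 -76.   57.8  49.7 -89.7] mean [461.  -75.7]
cast [221 228] area 516 [466.4  78.1  36.8  35.5 -89.8] mean [466.2  78.2]
rack [ 178  118  196   56 9442] [622.   20.4 309.2  82.6 -88.2]
board [ 161  210  204   67 7199] [466.8  38.  306.3  80.   85.3]
```

```bash
cat > go.py <<'E'
import sys
from h import *
from bench import robot
# usage: go.py x y z(TCP mm) yaw(deg): shift in tool axes (cm) and turn about tool z (deg)
o=robot.get_obs(); T=R.from_euler("xyz",o["tcp_rot"]); t=np.array(list(map(float,sys.argv[1:4])))/1000
G=R.from_euler("xyz",[np.pi,0,np.radians(float(sys.argv[4]))])
print("t",o["t"],"pos",o["position"].round(4),"rpy",np.degrees(o["tcp_rot"]).round(2),"open",round(o["opening"],4),"F",o["wrist_force"].round(1))
print("shift cm",(T.inv().apply(t-o["position"])*100).round(2),"turn",np.degrees((T.inv()*G).as_rotvec()).round(2))
E
python3 -m jog '[[3,-2.6,0.5,0,0,-8,0],[7.2,-6.2,1.5,0,0,-17,0],[11.4,-9.8,2.5,0,0,-26,0],[15.6,-13.4,3.5,0,0,-35,0],[19.8,-17,4.5,0,0,-44,0],[24,-20.6,5.5,0,0,-53,0],[28.2,-24.2,6.5,0,0,-62,0],[32.4,-27.8,7.5,0,0,-71.7,0]]' 30; python3 go.py 461.2 -76 260 90.3
```

```text
t: 1.1
position: [0.4025, -0.1765, 0.3293]
tcp_rot: [3.142, -0.0, 1.581]
wrist_force: [1.8, -1.8, 0.1]
opening: 0.0852
finger_force: 0.0
t 1.1 pos [ 0.4025 -0.1765  0.3293] rpy [ 1.80e+02 -1.00e-02  9.06e+01] open 0.0852 F [ 1.8 -1.8  0.1]
shift cm [9.99 5.97 6.93] turn [ 0.   -0.01  0.3 ]
```

```bash
python3 -m jog '[[4,2.4,2,0,0,0.2,0],[8,4.8,4.5,0,0,0.3,0],[10,6,7,0,0,0.3,0],[10,6,7,0,0,0.3,0],[10,6,7,0,0,0.3,0]]'; python3 go.py 461.2 -76 191 90.3
```

```text
t: 1.72
position: [0.461, -0.0783, 0.26]
tcp_rot: [-3.141, 0.0, 1.57]
wrist_force: [-0.0, -1.2, 0.4]
opening: 0.0856
finger_force: 0.0
t 1.725 pos [ 0.461  -0.0783  0.26  ] rpy [-1.7998e+02  2.0000e-02  8.9980e+01] open 0.0856 F [-0.  -1.2  0.4]
shift cm [0.24 0.02 6.9 ] turn [-0.02  0.02 -0.32]
```

```bash
python3 -m jog '[[0.2,0,2.5,0,0,-0.3,0],[0.2,0,5,0,0,-0.3,0],[0.2,0,6.5,0,0,-0.3,0],[0.2,0,6.9,0,0,-0.3,0],[0.2,0,6.9,0,0,-0.3,0]]'; python3 go.py 461.2 -76 191 90.3
```

```text
t: 2.35
position: [0.4614, -0.076, 0.1912]
tcp_rot: [3.141, 0.0, 1.576]
wrist_force: [-0.3, -0.8, 1.2]
opening: 0.0853
finger_force: 0.0
t 2.35 pos [ 0.4614 -0.076   0.1912] rpy [179.98   0.    90.28] open 0.0853 F [-0.3 -0.8  1.2]
shift cm [-0.   -0.02  0.02] turn [ 0.02  0.   -0.02]
```

```bash
python3 -m jog '[[0,0,0,0,0,0,60],[0,0,0,0,0,0,100],[0,0,0,0,0,0,140],[0,0,0,0,0,0,170],[0,0,0,0,0,0,200],[0,0,0,0,0,0,200],[0,0,0,0,0,0,200]]' 30; python3 go.py 461.2 -76 261 90.3
```

```text
t: 3.22
position: [0.4615, -0.0757, 0.1913]
tcp_rot: [3.141, 0.0, 1.576]
wrist_force: [-0.3, -0.3, 11.5]
opening: 0.0496
finger_force: 29.6
t 3.225 pos [ 0.4615 -0.0757  0.1913] rpy [179.94   0.    90.32] open 0.0496 F [-0.3 -0.3 11.5]
shift cm [-0.03 -0.02 -6.97] turn [0.06 0.   0.02]
```

```bash
python3 -m jog '[[0,0,-0.5,0,0,0,200],[0,0,-2,0,0,0,200],[0,0,-4,0,0,0,200],[0,0,-6,0,0,0,200],[2,1.5,-7,0,0,0,200],[5,3.8,-7.2,0,0,0,200],[9,6.7,-7.2,0,0,-1,200],[13,9.7,-7.2,0,0,-1.5,200]]'; python3 go.py 618.4 134.3 206 91.8
```

```text
t: 4.22
position: [0.5583, 0.056, 0.2632]
tcp_rot: [-3.141, -0.0, 1.602]
wrist_force: [1.0, -0.4, -1.0]
opening: 0.0495
finger_force: 32.0
t 4.225 pos [0.5583 0.056  0.2632] rpy [-1.7999e+02 -1.0000e-02  9.1820e+01] open 0.0495 F [ 1.  -0.4 -1. ]
shift cm [7.63 6.26 5.72] turn [-0.01 -0.01  0.02]
```

```bash
python3 -m jog '[[3.5,2.9,0,0,0,0,200],[6.5,5.3,0,0,0,0,200],[7.6,6.2,1,0,0,0,200],[7.6,6.2,3.5,0,0,0,200],[7.6,6.2,5.5,0,0,0,200],[7.6,6.2,5.7,0,0,0,200],[7.6,6.2,5.7,0,0,0,200]]'; python3 go.py 618.4 134.3 187 91.8
python3 - <<'E'
from meas import *
from bench import robot
c=robot.camera("scene"); cv2.imwrite("pics/s1.png",c["pixels"][120:340,200:480])
E
```

```text
t: 5.1
position: [0.6173, 0.1326, 0.2063]
tcp_rot: [3.141, -0.0, 1.602]
wrist_force: [-0.2, -0.2, -1.1]
opening: 0.05
finger_force: 31.9
t 5.1 pos [0.6173 0.1326 0.2063] rpy [ 1.7997e+02 -1.0000e-02  9.1790e+01] open 0.05 F [-0.2 -0.2 -1.1]
shift cm [0.17 0.11 1.93] turn [ 0.03 -0.01 -0.01]
```

View pics/s1.png

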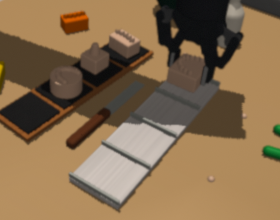

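The full cast hangs upright above the left end bay (crop about (185,70)) and its slab is empty. I lower it slowly.

```bash
python3 -m jog '[[0.17,0.11,0.6,0,0,0,200],[0.17,0.11,1.1,0,0,0,200],[0.17,0.11,1.4,0,0,0,200],[0.17,0.11,1.6,0,0,0,200],[0.17,0.11,1.75,0,0,0,200],[0.17,0.11,1.85,0,0,0,200],[0.17,0.11,1.95,0,0,0,200]]'; python3 go.py 618.4 134.3 186 91.8
```

```text
t: 6.02
position: [0.6182, 0.1344, 0.1864]
tcp_rot: [3.141, -0.0, 1.602]
wrist_force: [-6.1, -1.4, 18.8]
opening: 0.0496
finger_force: 34.2
t 6.025 pos [0.6182 0.1344 0.1864] rpy [ 1.7999e+02 -1.0000e-02  9.1810e+01] open 0.0496 F [-6.1 -1.4 18.8]
shift cm [-0.01  0.02  0.04] turn [ 0.01 -0.01  0.01]
```

```bash
python3 -m jog '[[0,0,-0.05,0,0,0,130],[0,0,-0.05,0,0,0,90],[0,0,-0.05,0,0,0,40],[0,0,-0.05,0,0,0,0],[0,0,-0.3,0,0,0,0],[0,0,-2.5,0,0,0,0],[0,0,-5.5,0,0,0,0],[-3,-3,-8,0,0,3,0]]'; python3 go.py 466.8 2.4 261 88
```

```text
t: 7.02
position: [0.5893, 0.1048, 0.2685]
tcp_rot: [3.139, -0.002, 1.551]
wrist_force: [1.0, -0.4, 0.1]
opening: 0.0852
finger_force: 0.0
t 7.025 pos [0.5893 0.1048 0.2685] rpy [ 1.7984e+02 -1.1000e-01  8.8880e+01] open 0.0852 F [ 1.  -0.4  0.1]
shift cm [-10.47 -12.05   0.69] turn [ 0.16 -0.11  0.88]
```

```bash
python3 -m jog '[[-3.5,-4,0.3,0,0,0.9,0],[-7.5,-8.5,0.7,0,0,0.9,0],[-10,-11.5,0.7,0,0,0.9,0],[-10.5,-12.05,0.7,0,0,0.9,0],[-10.5,-12.05,0.7,0,0,0.9,0],[-10.5,-12.05,0.7,0,0,0.9,0]]'; python3 go.py 466.9 2.4 191 88;python3 - <<'E'
from meas import *
from bench import robot
c=robot.camera("top"); casts(c,(105,190,160,390),z=.040)
E
```

```text
t: 7.78
position: [0.4672, 0.0017, 0.2595]
tcp_rot: [3.14, -0.001, 1.535]
wrist_force: [0.0, 0.7, 0.5]
opening: 0.0854
finger_force: 0.0
t 7.775 pos [0.4672 0.0017 0.2595] rpy [ 1.7994e+02 -3.0000e-02  8.7960e+01] open 0.0854 F [0.  0.7 0.5]
shift cm [ 0.06 -0.04  6.85] turn [ 0.06 -0.03 -0.04]
```

```bash
python3 -m jog '[[0.06,-0.04,2.5,0,0,0,0],[0.06,-0.04,5,0,0,0,0],[0.06,-0.04,6.5,0,0,0,0],[0.06,-0.04,6.85,0,0,0,0],[0.06,-0.04,6.85,0,0,0,0]]'; python3 go.py 466.9 2.4 191 88
```

```text
t: 8.45
position: [0.4663, 0.0017, 0.1911]
tcp_rot: [3.141, -0.0, 1.534]
wrist_force: [0.4, 0.8, -1.2]
opening: 0.0851
finger_force: 0.0
t 8.45 pos [0.4663 0.0017 0.1911] rpy [ 1.7999e+02 -1.0000e-02  8.7910e+01] open 0.0851 F [ 0.4  0.8 -1.2]
shift cm [0.07 0.06 0.01] turn [ 0.01 -0.01 -0.09]
```

```bash
python3 -m jog '[[0,0,0,0,0,0,60],[0,0,0,0,0,0,100],[0,0,0,0,0,0,140],[0,0,0,0,0,0,170],[0,0,0,0,0,0,200],[0,0,0,0,0,0,200],[0,0,0,0,0,0,200]]' 30; python3 go.py 620.8 58.4 261 91.8
```

```text
t: 9.32
position: [0.4663, 0.0016, 0.1914]
tcp_rot: [3.14, -0.0, 1.534]
wrist_force: [0.2, 0.4, 13.1]
opening: 0.051
finger_force: 29.0
t 9.325 pos [0.4663 0.0016 0.1914] rpy [ 1.7993e+02 -1.0000e-02  8.7900e+01] open 0.051 F [ 0.2  0.4 13.1]
shift cm [ 6.24 15.24 -6.94] turn [ 0.07 -0.01 -3.9 ]
```

```bash
python3 -m jog '[[0,0,-0.5,0,0,0,200],[0,0,-2,0,0,0,200],[0,0,-4,0,0,0,200],[0.2,0.5,-6,0,0,0,200],[1,2.5,-7,0,0,-1,200],[2.4,6,-7,0,0,-2,200],[4,10,-7,0,0,-3,200],[5.4,13.3,-7,0,0,-3.9,200]]'; python3 go.py 620.8 58 206 91.8
```

```text
t: 10.32
position: [0.6021, 0.0511, 0.262]
tcp_rot: [3.141, -0.0, 1.603]
wrist_force: [-0.1, 0.0, -0.2]
opening: 0.051
finger_force: 31.6
t 10.325 pos [0.6021 0.0511 0.262 ] rpy [ 1.7996e+02 -3.0000e-02  9.1830e+01] open 0.051 F [-0.1  0.  -0.2]
shift cm [0.62 1.88 5.6 ] turn [ 0.04 -0.03  0.03]
```

```bash
python3 -m jog '[[0.5,1.4,0,0,0,0,200],[0.62,1.88,1,0,0,0,200],[0.62,1.88,3,0,0,0,200],[0.62,1.88,5,0,0,0,200],[0.62,1.88,5.6,0,0,0,200],[0.62,1.88,5.6,0,0,0,200]]'; python3 go.py 620.8 58 187 91.8
```

```text
t: 11.08
position: [0.6195, 0.0575, 0.2046]
tcp_rot: [-3.141, -0.0, 1.602]
wrist_force: [0.5, -0.4, -1.6]
opening: 0.0513
finger_force: 31.6
t 11.075 pos [0.6195 0.0575 0.2046] rpy [-179.97   -0.     91.81] open 0.0513 F [ 0.5 -0.4 -1.6]
shift cm [0.05 0.13 1.76] turn [-0.03 -0.    0.01]
```

```bash
python3 -m jog '[[0.05,0.13,0.5,0,0,0,200],[0.05,0.13,1,0,0,0,200],[0.05,0.13,1.3,0,0,0,200],[0.05,0.13,1.5,0,0,0,200],[0.05,0.13,1.65,0,0,0,200],[0.05,0.13,1.75,0,0,0,200],[0.05,0.13,1.82,0,0,0,200]]'; python3 go.py 620.8 58 186 91.8
```

```text
t: 11.95
position: [0.6209, 0.0581, 0.1866]
tcp_rot: [3.141, -0.0, 1.602]
wrist_force: [-1.9, -0.1, 5.9]
opening: 0.0513
finger_force: 32.3
t 11.95 pos [0.6209 0.0581 0.1866] rpy [ 1.7999e+02 -1.0000e-02  9.1810e+01] open 0.0513 F [-1.9 -0.1  5.9]
shift cm [-0.01 -0.01  0.06] turn [ 0.01 -0.01  0.01]
```

```bash
python3 -m jog '[[0,0,0,0,0,0,130],[0,0,0,0,0,0,90],[0,0,0,0,0,0,40],[0,0,0,0,0,0,0],[0,0,-0.3,0,0,0,0],[0,0,-2.5,0,0,0,0],[0,0,-5.5,0,0,0,0],[0,-3,-8,0,0,1.6,0]]'; python3 go.py 466.3 78.1 261 90.2
```

```text
t: 12.95
position: [0.5912, 0.0571, 0.2675]
tcp_rot: [3.14, -0.001, 1.573]
wrist_force: [0.0, 0.3, 0.3]
opening: 0.0852
finger_force: 0.0
t 12.95 pos [0.5912 0.0571 0.2675] rpy [ 1.7991e+02 -3.0000e-02  9.0150e+01] open 0.0852 F [0.  0.3 0.3]
shift cm [  2.13 -12.48   0.63] turn [ 0.09 -0.03 -0.05]
```

```bash
python3 -m jog '[[0.7,-4,0.3,0,0,0,0],[1.5,-8.5,0.6,0,0,0,0],[2.1,-12,0.6,0,0,0,0],[2.1,-12.5,0.6,0,0,0,0],[2.1,-12.5,0.6,0,0,0,0],[2.1,-12.5,0.6,0,0,0,0]]'; python3 go.py 466.3 78.1 191 90.2;python3 - <<'E'
from meas import *
from bench import robot
c=robot.camera("top"); cv2.imwrite("pics/t2.png",c["pixels"])
c=robot.camera("scene"); cv2.imwrite("pics/s2.png",c["pixels"][120:340,200:480])
E
```

```text
t: 13.7
position: [0.4666, 0.0775, 0.2605]
tcp_rot: [3.141, -0.0, 1.574]
wrist_force: [0.3, -0.3, -0.6]
opening: 0.0856
finger_force: 0.0
t 13.7 pos [0.4666 0.0775 0.2605] rpy [ 1.7996e+02 -1.0000e-02  9.0170e+01] open 0.0856 F [ 0.3 -0.3 -0.6]
shift cm [ 0.06 -0.03  6.95] turn [ 0.04 -0.01 -0.03]
```

View pics/t2.png

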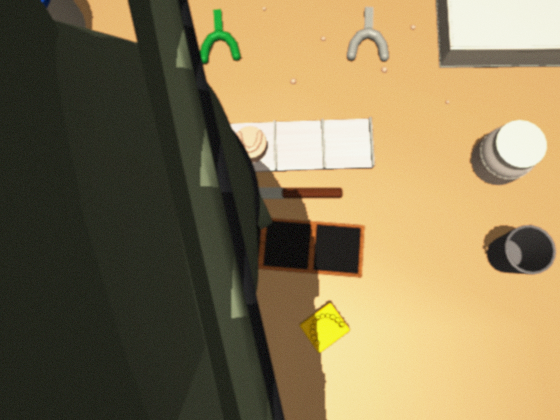

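View pics/s2.png

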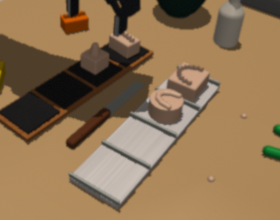

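The scene view shows full and round standing in the first two bays from the left, at crop (187,80) and (165,103). In the top view the arm hides the left half. Next is the die.

```bash
python3 -m jog '[[0.06,-0.03,2.5,0,0,0,0],[0.06,-0.03,5,0,0,0,0],[0.06,-0.03,6.6,0,0,0,0],[0.06,-0.03,6.95,0,0,0,0],[0.06,-0.03,6.95,0,0,0,0]]'; python3 go.py 466.3 78.1 191 90.2
```

```text
t: 14.42
position: [0.4657, 0.0782, 0.1912]
tcp_rot: [3.141, -0.0, 1.574]
wrist_force: [0.0, 0.5, -0.6]
opening: 0.0853
finger_force: 0.0
t 14.425 pos [0.4657 0.0782 0.1912] rpy [ 1.7999e+02 -1.0000e-02  9.0200e+01] open 0.0853 F [ 0.   0.5 -0.6]
shift cm [-0.01  0.06  0.02] turn [ 0.01 -0.01 -0.  ]
```

```bash
python3 -m jog '[[0,0,0,0,0,0,80],[0,0,0,0,0,0,120],[0,0,0,0,0,0,150],[0,0,0,0,0,0,180],[0,0,0,0,0,0,210],[0,0,0,0,0,0,220],[0,0,0,0,0,0,220],[0,0,0,0,0,0,220]]' 30; python3 go.py 623.2 -17.6 261 91.8
```

```text
t: 15.42
position: [0.4656, 0.0783, 0.1914]
tcp_rot: [3.141, -0.0, 1.574]
wrist_force: [0.4, -0.4, 8.1]
opening: 0.0356
finger_force: 29.4
t 15.425 pos [0.4656 0.0783 0.1914] rpy [ 1.7997e+02 -1.0000e-02  9.0200e+01] open 0.0356 F [ 0.4 -0.4  8.1]
shift cm [-9.64 15.73 -6.95] turn [ 0.03 -0.01 -1.6 ]
```

```bash
python3 -m jog '[[0,0,-0.5,0,0,0,220],[0,0,-2,0,0,0,220],[0,0,-4,0,0,0,220],[-0.4,0.6,-6,0,0,0,220],[-1.8,3,-7,0,0,-0.5,220],[-4.2,6.9,-7,0,0,-1,220],[-6.7,10.9,-7,0,0,-1.6,220],[-8.8,14.3,-7,0,0,-1.6,220]]'; python3 go.py 623.2 -17.6 206 91.8
```

```text
t: 16.42
position: [0.6099, -0.0106, 0.2623]
tcp_rot: [3.141, -0.0, 1.602]
wrist_force: [0.1, 1.6, 0.0]
opening: 0.0354
finger_force: 30.4
t 16.425 pos [ 0.6099 -0.0106  0.2623] rpy [ 1.7996e+02 -1.0000e-02  9.1770e+01] open 0.0354 F [0.1 1.6 0. ]
shift cm [-0.74  1.3   5.63] turn [ 0.04 -0.01 -0.03]
```

```bash
python3 -m jog '[[-0.6,1,0,0,0,0,220],[-0.75,1.4,1,0,0,0,220],[-0.75,1.4,3,0,0,0,220],[-0.75,1.4,5,0,0,0,220],[-0.75,1.4,5.6,0,0,0,220],[-0.75,1.4,5.6,0,0,0,220]]'; python3 go.py 623.2 -17.6 186.5 91.8
```

```text
t: 17.18
position: [0.623, -0.0161, 0.2049]
tcp_rot: [-3.141, -0.0, 1.603]
wrist_force: [-0.5, -0.0, 0.8]
opening: 0.0353
finger_force: 30.4
t 17.175 pos [ 0.623  -0.0161  0.2049] rpy [-1.7997e+02 -1.0000e-02  9.1820e+01] open 0.0353 F [-0.5 -0.   0.8]
shift cm [-0.15  0.02  1.84] turn [-0.03 -0.01  0.02]
```

```bash
python3 -m jog '[[-0.15,0,0.5,0,0,0,220],[-0.15,0,1,0,0,0,220],[-0.15,0,1.3,0,0,0,220],[-0.15,0,1.5,0,0,0,220],[-0.15,0,1.65,0,0,0,220],[-0.15,0,1.75,0,0,0,220],[-0.15,0,1.84,0,0,0,220]]'; python3 go.py 623.2 -17.6 186 91.8
```

```text
t: 18.05
position: [0.6231, -0.0177, 0.1866]
tcp_rot: [3.142, -0.0, 1.602]
wrist_force: [-0.4, 0.3, -0.4]
opening: 0.0356
finger_force: 30.4
t 18.05 pos [ 0.6231 -0.0177  0.1866] rpy [ 1.800e+02 -1.000e-02  9.181e+01] open 0.0356 F [-0.4  0.3 -0.4]
shift cm [0.01 0.01 0.06] turn [ 0.   -0.01  0.01]
```

```bash
python3 -m jog '[[0,0,0.05,0,0,0,220],[0,0,0.1,0,0,0,220],[0,0,0.1,0,0,0,220]]'
```

```text
t: 18.42
position: [0.6231, -0.0177, 0.1865]
tcp_rot: [3.141, 0.0, 1.602]
wrist_force: [-6.0, 0.4, 16.3]
opening: 0.0356
finger_force: 32.3
```

Contact. I release and move to the quadrant cast (yaw 78.6).

```bash
python3 -m jog '[[0,0,-0.05,0,0,0,170],[0,0,-0.05,0,0,0,120],[0,0,-0.05,0,0,0,60],[0,0,-0.05,0,0,0,0],[0,0,-0.3,0,0,0,0],[0,0,-2.5,0,0,0,0],[0,0,-5.5,0,0,0,0],[2,-3,-8,0,0,5,0]]'; python3 go.py 476.2 151.2 261 78.6
```

```text
t: 19.42
position: [0.5928, 0.0004, 0.2664]
tcp_rot: [3.14, -0.0, 1.511]
wrist_force: [0.8, 1.9, -0.3]
opening: 0.0852
finger_force: 0.0
t 19.425 pos [5.928e-01 4.000e-04 2.664e-01] rpy [179.91  -0.    86.6 ] open 0.0852 F [ 0.8  1.9 -0.3]
shift cm [ 14.36 -12.53   0.52] turn [ 0.09 -0.01  8.  ]
```

```bash
python3 -m jog '[[3,-2.6,0.3,0,0,2,0],[7,-6.1,0.5,0,0,4,0],[11,-9.6,0.5,0,0,7,0],[14,-12.2,0.5,0,0,8,0],[14.4,-12.5,0.5,0,0,8,0],[14.4,-12.5,0.5,0,0,8,0],[14.4,-12.5,0.5,0,0,8,0]]'; python3 go.py 476.2 151.2 191 78.6;python3 - <<'E'
from bench import robot
import cv2
c=robot.camera("scene"); cv2.imwrite("pics/s3.png",c["pixels"][120:340,200:480])
E
```

```text
t: 20.3
position: [0.4763, 0.1511, 0.2606]
tcp_rot: [3.141, 0.0, 1.374]
wrist_force: [-0.2, 0.2, 0.4]
opening: 0.0855
finger_force: 0.0
t 20.3 pos [0.4763 0.1511 0.2606] rpy [1.7998e+02 1.0000e-02 7.8720e+01] open 0.0855 F [-0.2  0.2  0.4]
shift cm [ 0.01 -0.02  6.96] turn [0.02 0.01 0.12]
```

View pics/s3.png

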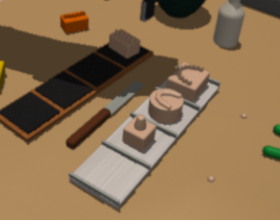

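The three placed casts stand in their bays, with the die at crop (138,132). The quadrant, at (124,43), is still on its slab. I descend onto it.

```bash
python3 -m jog '[[0,0,2.5,0,0,0,0],[0,0,5,0,0,0,0],[0,0,6.6,0,0,0,0],[0,0,6.95,0,0,0,0],[0,0,6.95,0,0,0,0]]'; python3 go.py 476.2 151.2 191 78.6
```

```text
t: 20.98
position: [0.4759, 0.1519, 0.1915]
tcp_rot: [3.141, -0.0, 1.375]
wrist_force: [0.1, 1.8, 0.4]
opening: 0.0856
finger_force: 0.0
t 20.975 pos [0.4759 0.1519 0.1915] rpy [ 1.7999e+02 -1.0000e-02  7.8790e+01] open 0.0856 F [0.1 1.8 0.4]
shift cm [-0.07  0.04  0.05] turn [ 0.01 -0.01  0.19]
```

```bash
python3 -m jog '[[0,0,0,0,0,0,60],[0,0,0,0,0,0,100],[0,0,0,0,0,0,140],[0,0,0,0,0,0,170],[0,0,0,0,0,0,200],[0,0,0,0,0,0,200],[0,0,0,0,0,0,200]]' 30; python3 go.py 625.6 -93.5 261 91.8
```

```text
t: 21.85
position: [0.4759, 0.1521, 0.1917]
tcp_rot: [3.141, -0.0, 1.376]
wrist_force: [0.2, -0.1, 8.8]
opening: 0.0499
finger_force: 30.5
t 21.85 pos [0.4759 0.1521 0.1917] rpy [ 1.7996e+02 -3.0000e-02  7.8810e+01] open 0.0499 F [ 0.2 -0.1  8.8]
shift cm [-21.18  19.46  -6.93] turn [  0.05  -0.02 -12.99]
```

```bash
python3 -m jog '[[0,0,-0.5,0,0,0,200],[0,0,-2,0,0,0,200],[0,0,-4.5,0,0,0,200],[-0.6,0.5,-6.5,0,0,-1,200],[-3,2.7,-7.3,0,0,-3,200],[-6.4,5.9,-7.3,0,0,-6,200],[-9.9,9.1,-7.3,0,0,-9,200],[-13.4,12.3,-7.3,0,0,-12,200]]'; python3 go.py 625.6 -93.5 206.5 91.8
```

```text
t: 22.85
position: [0.571, -0.0048, 0.2653]
tcp_rot: [3.141, 0.0, 1.586]
wrist_force: [-0.2, 0.4, -0.6]
opening: 0.0494
finger_force: 32.0
t 22.85 pos [ 0.571  -0.0048  0.2653] rpy [1.7996e+02 1.0000e-02 9.0900e+01] open 0.0494 F [-0.2  0.4 -0.6]
shift cm [-8.95  5.32  5.89] turn [ 0.04  0.01 -0.9 ]
```

```bash
python3 -m jog '[[-3.8,2.2,0,0,0,-0.5,200],[-7.3,4.3,0,0,0,-0.9,200],[-8.8,5.2,0,0,0,-0.9,200],[-8.95,5.32,2,0,0,-0.9,200],[-8.95,5.32,4.5,0,0,-0.9,200],[-8.95,5.32,5.9,0,0,-0.9,200],[-8.95,5.32,5.9,0,0,-0.9,200],[-8.95,5.32,5.9,0,0,-0.9,200]]'; python3 go.py 625.6 -93.5 186.5 91.8
```

```text
t: 23.85
position: [0.625, -0.0918, 0.2058]
tcp_rot: [3.141, -0.0, 1.601]
wrist_force: [0.2, 0.1, -0.7]
opening: 0.0494
finger_force: 31.9
t 23.85 pos [ 0.625  -0.0918  0.2058] rpy [179.95  -0.    91.72] open 0.0494 F [ 0.2  0.1 -0.7]
shift cm [-0.17  0.05  1.93] turn [ 0.05 -0.   -0.08]
```

```bash
python3 -m jog '[[-0.1,0.05,0.5,0,0,0,200],[-0.1,0.05,1,0,0,0,200],[-0.1,0.05,1.3,0,0,0,200],[-0.1,0.05,1.55,0,0,0,200],[-0.1,0.05,1.7,0,0,0,200],[-0.1,0.05,1.8,0,0,0,200],[-0.1,0.05,1.88,0,0,0,200],[-0.1,0.05,1.92,0,0,0,200]]'
```

```text
t: 24.85
position: [0.6254, -0.093, 0.1868]
tcp_rot: [3.141, 0.0, 1.601]
wrist_force: [-6.1, 1.0, 19.1]
opening: 0.0491
finger_force: 34.2
```

```bash
python3 -m jog '[[0,0,-0.05,0,0,0,130],[0,0,-0.05,0,0,0,90],[0,0,-0.05,0,0,0,40],[0,0,-0.05,0,0,0,0],[0,0,-0.3,0,0,0,0],[0,0,-2.5,0,0,0,0],[0,0,-6,0,0,0,0],[0,0,-11,0,0,0,0]]' && python3 -m jog '[[-1,-3,-3,0,0,0,0],[-4,-7,-6,0,0,0,0],[-8,-11,-7,0,0,0,0],[-12,-15,-7,0,0,0,0],[-16,-19,-7,0,0,5,0],[-20,-23,-7,0,0,10,0],[-24,-26,-7,0,0,15,0],[-28,-29,-7,0,0,20,0]]'
python3 - <<'E'
from meas import *
from bench import robot
c=robot.camera("top"); cv2.imwrite("pics/t4.png",c["pixels"]); casts(c,(105,190,160,390),lo=.03,hi=.048,z=.040); rack(c,(105,182,165,390))
c=robot.camera("scene"); cv2.imwrite("pics/s4.png",c["pixels"][120:340,200:480])
E
```

```text
t: 25.85
position: [0.6251, -0.093, 0.2979]
tcp_rot: [-3.141, -0.0, 1.601]
wrist_force: [0.8, -0.4, 1.1]
opening: 0.0853
finger_force: 0.0
t: 26.85
position: [0.3426, -0.3826, 0.3674]
tcp_rot: [3.14, 0.001, 1.249]
wrist_force: [1.7, 0.2, -0.1]
opening: 0.0854
finger_force: 0.0
cast [336 123] area 688 [622.3 -91.1  51.3  32.5   1.6] mean [621.9 -91.2]
cast [233 126] area 878 [617.7  58.7  52.9  49.3   0.8] mean [618.   58.6]
cast [182 128] area 1213 [615.2 132.8  58.6  51.9 -87.3] mean [615.2 133.4]
cast [287 129] area 479 [ 6.204e+02 -1.720e+01  3.680e+01  3.530e+01 -2.000e-01] mean [619.3 -17.6]
rack [ 178  118  196   56 5983] [622.   20.4 309.3  82.6 -88.2]
```

View pics/t4.png

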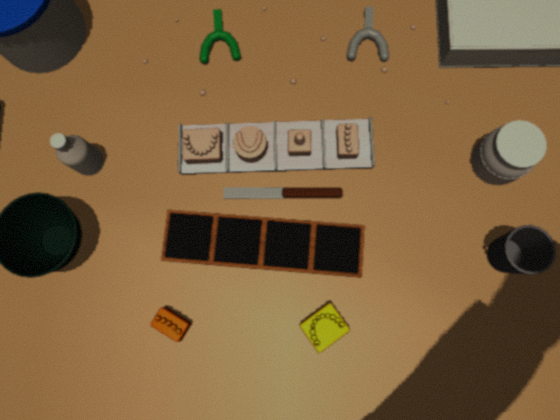

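View pics/s4.png

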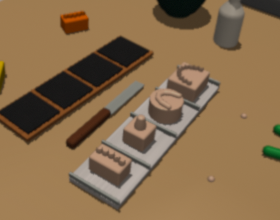

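All four casts stand upright in mirrored order: full, round, die, quadrant at (202,145), (248,142), (299,142), (347,140). Each is within 4 mm of its bay centre. I let the arm settle and hand in.

```bash
python3 -m jog '[[0,0,0,0,0,0,0],[0,0,0,0,0,0,0],[0,0,0,0,0,0,0],[0,0,0,0,0,0,0]]'; python3 -c "
from bench import robot; print(robot.finish_job())"
```

```text
t: 27.45
position: [0.3441, -0.3812, 0.366]
tcp_rot: [-3.142, -0.0, 1.252]
wrist_force: [0.3, 0.5, -0.3]
opening: 0.0852
finger_force: 0.0
the job is handed in; nothing more can be done
None
```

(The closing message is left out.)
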